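Fetch the two cups from behind the dallah and complete the nested set

ROBOT

A 6-joint arm with a two-finger parallel gripper is mounted at the origin on the work surface. World frame = base frame: x ahead of the robot, y to its left, z up, the work surface at z = 0. Lengths are in m, angles in degrees, forces in N, time in s.
With the tool pointing down it reaches from about 0.25 to 0.725 m from the base axis. Payload 9.7 kg.
Tool frame: the origin (TCP) lies at the very end of the fingers, on their centre line; the grasp point (between the pads) lies 19 mm behind it (bot.hold_point_z is the distance from the TCP to the grasp point, in m); z points along the fingers, y is the line along which they close (so a half turn about z gives the same grasp; the last joint's range is limited). The gripper opens to 85 mm and grips with 20 to 120 N. Pads are 22 mm wide; open, the fingers measure 114 mm over their backs; the gripper's body (76 mm by 85 mm) begins 54 mm behind the grasp point. The pads swing forward as they close: fully open they stand 13 mm farther back than shut.
Start: joints at [-76.146, 4.979, 10.078, 95.1, 0, 90], TCP at [0.132, -0.534, 0.231] pointing down, gripper open.
Joint ranges: [-179.16, 179.16], [-48.56, 103.87], [-65.8, 70.77], [-126.05, 130.52], [-82.76, 87.17], [-180, 180]. Speed limits (degrees/s): [127.2, 127.2, 147.25, 180, 180, 180].

INTERFACE

Orientations are given as [roll, pitch, yaw] about the fixed x, y, z axes, in that order (R = Rz(yaw) Ry(pitch) Rx(roll)).
In Python, from cell import monitor, viewer, job, look_for, masks_of, landmark_of, bot gives the robot as it stands.
- The arm moves only by the shell command python3 -m crank 'ROWS' [FORCE]. ROWS is JSON, a list of rows, each a list of 7 numbers: the shift along the tool's x, y, z in mm, then the turn, a rotation vector about the tool's x, y, z in rad, then the opening, from 0 (shut) to 1 (fully open). A call has 1 to 5 rows; each row shifts and turns the commanded pose from where the row before left it, along the tool's axes as they then stand; what a row does not reach is not made up. A row lasts 1/8 s, in which the tool goes at most 62.5 mm and 10.7 degrees, less where a joint would pass 70% of its speed; a pose out of reach is approached as far as the arm can. A call is refused whole if a number of a shift passes 62.5 or a number of a turn 0.188, either way. A call with a gripper value outside its range is refused whole. The fingers move at their own pace and stop on an object; FORCE is the grip in N (left out, the last holds). Time passes only in rows, so rows that do not move let the fingers close. It gives the time, the measured TCP pose, the force, the opening and the grip force at its end, in the units of the state.
- monitor.read_state(): the state, without advancing time (a new reading comes with each control period).
- viewer.read_camera(name): name is "scene" or "top"; returns (picture, depth): 480x640x3 uint8, red, green, blue; 480x640 float32, m along the optical axis (not along the pixel's ray), 0 where there is no reading.
- viewer.camera_info(name): a dict with "vfov" (degrees; the focal length in pixels is half the picture's height over the tangent of half this angle, whatever the lens; pixels are square), "cx", "cy" (the principal point, pixels), "extrinsics" (4x4, takes a point from camera to world coordinates). Camera axes: x right, y down, z forward; pixel columns grow to the right and rows downward; lengths in m; the calibration is good to about 2 mm. A picture is of the moment at which its call begins. camera_info takes no time and is no camera call.
- job.finish_job(): hands the job in; it is judged then, once.
Trained networks look in the newest picture that a camera, given by its name, has taken for a name from the list of things; names that differ only in an ending like _2 or _b are one class to them, and where a whole thing is asked for, a point or a joint stands for the part that bears it (a point fixed in the world has none). Each returns a list of dicts, best first, with "conf" (0 to 1); they miss things now and then, are a little off and sometimes report something else, mostly with a low value. They report only what shows in the picture. A call takes as long as a camera call.
- look_for(thing, camera): "rect" ([left, top, right, bottom] in pixels, round what is visible of it).
- masks_of(thing, camera): "pixels" (480x640 bool, what is visible of it) and "rect" ([left, top, right, bottom] in pixels, round what is visible of it).
- landmark_of(thing, camera): "pixel" ([row, column] in pixels: a listed point, or the origin of a listed thing).
The state is a dict: "time": time; "joints": joint angles; "qd": joint speeds; "joint_torque": joint torques, N m; "tool_pos": TCP position; "tool_rot": TCP orientation; "ft_force": force on the tool from outside, world axes, zero at the start; "ft_torque": the same for the moment, N m; "grip_width": finger opening in m; "gripper_force": force on a finger pad.
Only numpy, scipy, OpenCV 4.12 (cv2) and the standard library are available. Lean on these libraries where they do the work, as an engineer would, in place of code of your own. Each camera call takes 0.05 s, during which the arm holds its last target. There are 200 camera calls.

TASK

Two cups of the set of five have ended up behind the dallah and the date canister. Set the dallah and the canister aside, standing on the steel tray, then nest both cups gently into the stack of three to complete the set, and only then put the dallah and the canister each back on the marble slab just where it stood. Do not drop or tip anything over, and leave the stack and the sugar pot in their places.

Things in the scene. Friction and masses are not known exactly. Their poses are not given: they have to be found in the camera images.
- dallah_mid (a point): chrome dallah (coffee pot) on the marble slab, 148 mm high, 0.45-0.7 kg, foot 72 wide, belly 80 wide 36 up. Straight round neck 47 wide from 84 to 122 mm above the foot: grip it there, across the spout-handle line. Point: on its axis 74 above the foot. +x to the spout (tip 70 from the axis, 116 up, it overhangs the space behind), handle to -x (71 out), z up.
- canister_mid (a point): frosted glass date canister with clip-on steel lid, on the marble slab beside the dallah: round, 62 mm across, 130 high, 0.3-0.55 kg. Point: on its axis half-way up (65). z up; the lid clip sticks out 6 on the -x side and a hinge 5 on +x, 86 to 120 up: grip across y, 85 to 115 above its underside.
- cup_a_mid (a point): handleless white ceramic cup, 58 mm high, rim 60 across, foot 39 across, 90 g. One of two single cups on the slab, behind (robot's far side of) the dallah and canister. Point: on its axis half-way up (29), z up. Nested in an equal cup it stands 24 mm higher than that one, so only the top 24 mm under its rim stay free outside: grip it from outside at the rim, no deeper than that.
- cup_b_mid (a point): handleless white ceramic cup, 58 mm high, rim 60 across, foot 39 across, 90 g. The other single cup behind the dallah and canister; same point and same grip as the first. Either may be nested first.
- stack3_mid (a point): top cup of three equal cups nested in a loose stack (106 mm high) on a cork mat (4 thick). Point: on the axis of this top cup, 29 above its foot and 29 below its rim; z up. Rim 60 across outside, 54 inside; a cup put in stands on its inner floor, 24 above its foot.
- tray_floor (a point): rectangular steel tray lying on the shelf, fixed, empty at the start: 165 mm (its x) by 215 (its y), inside 159 by 209, rim 12 high. Point: centre of its inner floor, z up. The side area for the dallah and the canister.
- slab: marble slab lying on the shelf, fixed: 180 mm (its x) by 215 (its y), 10 thick; origin at the centre of its underside. Home of the dallah and canister, which stand side by side on its front (robot) half in either order, the two single cups behind them.
- sugar_pot_mid (a point): small round steel sugar pot with a wooden knob, 54 mm across, 58 high, loose on the cork mat beside the cup stack. Point: on its axis half-way up. Not part of the job: leave it alone.
- shelf: slim acacia shelf, fixed: 220 mm deep (x), 800 long (y), its top 90 above the counter, on a tiled upstand along its far edge that rises 44 above the shelf top. Origin: on the counter below the centre of the board. Slab, tray and mat lie on it side by side in any order, about 250 apart.

How it is judged (in metres and radians):
On the way, in this order (a step that is already met when the one before it is completed fails the run):
1. the dallah and the canister both stand upright on the tray, let go, while both cups are still behind on the slab (x of dallah_mid in the frame of tray_floor between -0.075 and 0.075 m and y of dallah_mid in the frame of tray_floor between -0.1 and 0.1 m and z of dallah_mid in the frame of tray_floor between 0.066 and 0.082 m and angle between each of dallah_mid, canister_mid's own z axis and vertical below 0.12 rad and x of canister_mid in the frame of tray_floor between -0.075 and 0.075 m and y of canister_mid in the frame of tray_floor between -0.1 and 0.1 m and z of canister_mid in the frame of tray_floor between 0.057 and 0.073 m and contact force between the fingers and dallah below 0.3 N and contact force between the fingers and canister below 0.3 N and distance of each of cup_a_mid, cup_b_mid from where it was at the start of the episode below 0.05 m), for 0.2 s.
2. both cups are nested in the stack and let go, with the dallah and the canister still on the tray (((horizontal distance between each of cup_a_mid, cup_b_mid and stack3_mid below 0.01 m and z of cup_a_mid in the frame of stack3_mid between 0.018 and 0.03 m and angle between each of cup_a_mid, cup_b_mid's own z axis and vertical below 0.12 rad and z of cup_b_mid in the frame of stack3_mid between 0.042 and 0.054 m) or (horizontal distance between each of cup_b_mid, cup_a_mid and stack3_mid below 0.01 m and z of cup_b_mid in the frame of stack3_mid between 0.018 and 0.03 m and angle between each of cup_b_mid, cup_a_mid's own z axis and vertical below 0.12 rad and z of cup_a_mid in the frame of stack3_mid between 0.042 and 0.054 m)) and x of dallah_mid in the frame of tray_floor between -0.075 and 0.075 m and y of dallah_mid in the frame of tray_floor between -0.1 and 0.1 m and z of dallah_mid in the frame of tray_floor between 0.066 and 0.082 m and angle between each of dallah_mid, canister_mid's own z axis and vertical below 0.12 rad and x of canister_mid in the frame of tray_floor between -0.075 and 0.075 m and y of canister_mid in the frame of tray_floor between -0.1 and 0.1 m and z of canister_mid in the frame of tray_floor between 0.057 and 0.073 m and contact force between the fingers and cup_a below 0.3 N and contact force between the fingers and cup_b below 0.3 N), for 0.2 s.
At the end, for the whole second after the job is handed in: Both cups nested in the stack (10 mm of the third cup's axis, 24 and 48 mm above it to 6 mm, upright to 7 deg); stack within 30 mm of its place; dallah and canister upright (6 deg), each within 15 mm of where it started, any turn about the vertical; all let go and at rest (((horizontal distance between each of cup_a_mid, cup_b_mid and stack3_mid below 0.01 m and z of cup_a_mid in the frame of stack3_mid between 0.018 and 0.03 m and angle between each of cup_a_mid, cup_b_mid's own z axis and vertical below 0.12 rad and z of cup_b_mid in the frame of stack3_mid between 0.042 and 0.054 m) or (horizontal distance between each of cup_b_mid, cup_a_mid and stack3_mid below 0.01 m and z of cup_b_mid in the frame of stack3_mid between 0.018 and 0.03 m and angle between each of cup_b_mid, cup_a_mid's own z axis and vertical below 0.12 rad and z of cup_a_mid in the frame of stack3_mid between 0.042 and 0.054 m)) and distance of stack3_mid from where it was at the start of the episode below 0.03 m and angle between stack3_mid's own z axis and vertical below 0.12 rad and distance of each of dallah_mid, canister_mid from where it was at the start of the episode below 0.015 m and angle between each of dallah_mid, canister_mid's own z axis and vertical below 0.1 rad and linear speed of each of dallah, canister, cup_a, cup_b below 0.02 m/s and contact force between the fingers and dallah below 0.3 N and contact force between the fingers and canister below 0.3 N and contact force between the fingers and cup_a below 0.3 N and contact force between the fingers and cup_b below 0.3 N); the robot touches nothing.
It fails at once if the dallah, the canister or a cup is dropped or sent flying (faster than 0.6 m/s while not held, a fall of about 18 mm) ((contact force between the fingers and dallah below 0.3 N and linear speed of dallah above 0.6 m/s) or (contact force between the fingers and canister below 0.3 N and linear speed of canister above 0.6 m/s) or (contact force between the fingers and cup_a below 0.3 N and linear speed of cup_a above 0.6 m/s) or (contact force between the fingers and cup_b below 0.3 N and linear speed of cup_b above 0.6 m/s)).
It fails at once if the dallah or the canister is tipped over (more than 40 degrees) (angle between any of dallah_mid, canister_mid's own z axis and vertical above 0.7 rad).
It fails at once if the sugar pot is pushed more than 30 mm from its place or tipped (distance of sugar_pot_mid from where it was at the start of the episode above 0.03 m or angle between sugar_pot_mid's own z axis and vertical above 0.5 rad).
It also fails if it takes over 115 s, if anything falls off the work surface, if the arm or the gripper's body presses on something with over 40 N, if the wrist force passes 120 N, or if a joint passes its speed limit or range.

## Working session

There is one attempt and no reset: what is moved stays moved. The work goes in short steps, Python scripts to look and compute and a shell command to move; the robot and the scene stay as the last step left them, time stands still between calls to the robot, and variables do not carry over. Pictures are saved under pics/ and viewed, at most 14 in all, crops included, and the job is handed in when it is done.

```bash
ls; mkdir -p pics; cat > h.py <<'E'
import numpy as np, cv2
from cell import monitor, viewer, job, look_for, masks_of, landmark_of, bot
def snap(c):
    rgb,d=viewer.read_camera(c); i=viewer.camera_info(c)
    f=240/np.tan(np.radians(i['vfov']/2)); T=np.array(i['extrinsics'])
    v,u=np.mgrid[0:480,0:640]
    P=np.stack([(u-i['cx'])/f*d,(v-i['cy'])/f*d,d],-1)@T[:3,:3].T+T[:3,3]
    P[d<=0]=np.nan
    return rgb,d,P,T,f,i
def save(rgb,n): cv2.imwrite('pics/'+n,cv2.cvtColor(rgb,cv2.COLOR_RGB2BGR))
def ray(px,S,z):
    _,_,_,T,f,i=S; r,c=px
    w=T[:3,:3]@np.array([(c-i['cx'])/f,(r-i['cy'])/f,1]); o=T[:3,3]
    return o+w*(z-o[2])/w[2]
E
python3 - <<'E'
from h import *
np.set_printoptions(precision=3,suppress=True)
print(monitor.read_state())
for c in ('scene','top'):
    S=snap(c); save(S[0],c+'0.png'); print(c,S[3],S[4])
    for t in ['dallah_mid','canister_mid','cup_a_mid','stack3_mid','tray_floor','slab','sugar_pot_mid','shelf']:
        print(t,[(np.round(x['pixel'],1),round(x['conf'],2)) for x in landmark_of(t,c)][:4])
E
```

```text
pics
{'time': 0.0, 'joints': array([-76.145,   5.01 ,  10.035,  95.1  ,   0.001,  90.   ]), 'qd': array([-0.018,  0.039, -0.042, -0.006,  0.125,  0.062]), 'joint_torque': array([  0.005, -52.039,  46.48 ,   0.016,   0.   ,  -0.   ]), 'tool_pos': array([ 0.132, -0.534,  0.231]), 'tool_rot': array([-179.925,   -0.001,   13.855]), 'ft_force': array([ 0.571,  0.492, -0.177]), 'ft_torque': array([-0.013,  0.01 ,  0.002]), 'gripper_force': 0.0, 'grip_width': 0.08536503363157637}
scene [[-0.603  0.516 -0.608  1.276]
 [ 0.798  0.396 -0.455  0.517]
 [ 0.005 -0.759 -0.651  0.865]
 [ 0.     0.     0.     1.   ]] 542.3365027846252
dallah_mid [(array([248.9, 419.4]), 0.57)]
canister_mid [(array([276.5, 477.5]), 0.58)]
cup_a_mid [(array([286.3, 403.7]), 0.57)]
stack3_mid [(array([170.4, 228.7]), 0.66)]
tray_floor [(array([244.6, 330.2]), 0.74), (array([248.3, 422.9]), 0.71)]
slab [(array([301.9, 436.2]), 0.78)]
sugar_pot_mid [(array([197.6, 259.8]), 0.61)]
shelf [(array([281.2, 328.2]), 0.85)]
top [[-0.005 -0.998  0.062  0.52 ]
 [-1.     0.006  0.011  0.005]
 [-0.011 -0.062 -0.998  1.012]
 [ 0.     0.     0.     1.   ]] 516.6536535778421
dallah_mid [(array([270.9, 209.5]), 0.8)]
canister_mid [(array([268.2, 146. ]), 0.94)]
cup_a_mid [(array([225.8, 214.7]), 0.61)]
stack3_mid [(array([252.1, 512.4]), 0.83)]
tray_floor [(array([256.1, 331.9]), 0.84)]
slab [(array([250.7, 189.9]), 0.66)]
sugar_pot_mid [(array([255.5, 447.2]), 0.79)]
shelf []
```

View pics/scene0.png

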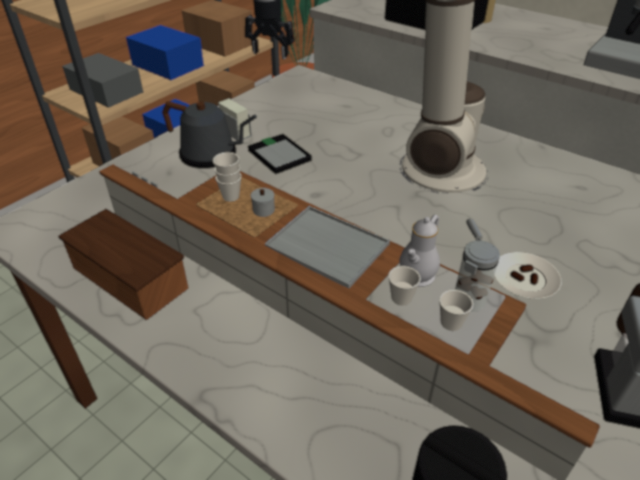

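View pics/top0.png

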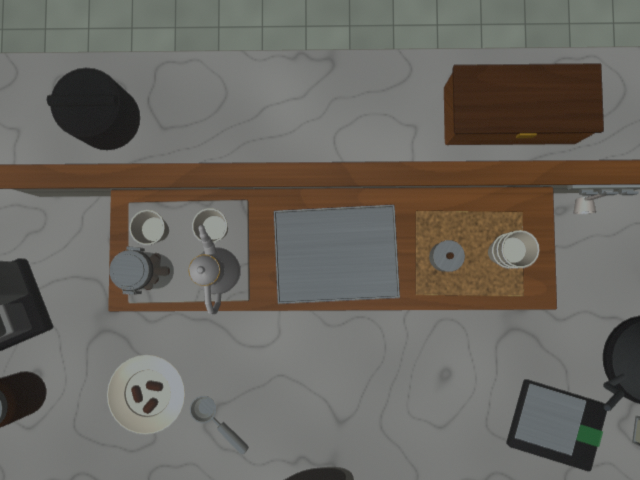

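The scene view shows the slab (dallah, canister, two cups) around (290,430), the tray in the middle at (245,330), and the stack with the sugar pot at (180,230). In the top view (up is +x, left is +y), the lid of the canister is near (row 268, col 133), the dallah near (268,205), the cups at (226,150) and (225,210), and the stack at (250,515).

```bash
cat > m.py <<'E'
from h import *
np.set_printoptions(precision=4,suppress=True)
S=snap('top'); P=S[2]
def band(t,lo,hi,n=1):
    for m in masks_of(t,'top')[:n]:
        q=P[m['pixels']]; q=q[np.isfinite(q).all(1)]
        z=q[:,2]; b=q[(z>lo)&(z<hi)]
        if len(b)<5: print(t,m['conf'],'few',len(b),np.percentile(z,[5,50,95,99])); continue
        (cx,cy),r=cv2.minEnclosingCircle(b[:,:2].astype(np.float32))
        print(t,round(m['conf'],2),'n',len(b),'z%',np.percentile(z,[2,50,90,99]),'mean',b.mean(0),'circ',np.array([cx,cy,r]),'rect',m['rect'])
if __name__=='__main__':
    band('dallah_mid',.2,.26); band('dallah_mid',.19,.235);band('canister_mid',.215,.24)
    band('cup_a_mid',.145,.17,3); band('stack3_mid',.185,.215); band('sugar_pot_mid',.13,.17); band('tray_floor',.085,.12); band('slab',.095,.105)
    for t,z in [('dallah_mid',.174),('canister_mid',.165),('stack3_mid',.171),('tray_floor',.092),('slab',.09),('sugar_pot_mid',.123)]:
        for l in landmark_of(t,'top')[:1]: print(t,ray(l['pixel'],S,z))
    # tray / slab yaw by depth
    for t in('tray_floor','slab'):
        m=masks_of(t,'top')
        if m:
            q=P[m[0]['pixels']]; q=q[np.isfinite(q).all(1)]; q=q[q[:,2]<.106]; print(t,cv2.minAreaRect((q[:,:2]*1000).astype(np.float32)))
E
python3 m.py; python3 - <<'E'
from h import *
rgb=cv2.imread('pics/top0.png'); cv2.imwrite('pics/crop0.png',cv2.resize(rgb[190:330,100:260],(800,700),interpolation=cv2.INTER_CUBIC)[:600])
E
```

```text
dallah_mid 0.86 n 1103 z% [0.0999 0.1921 0.2313 0.2453] mean [0.5311 0.1977 0.2241] circ [0.5343 0.1991 0.0687] rect [189.3, 225.2, 245.9, 314.5]
dallah_mid 0.86 n 1130 z% [0.0999 0.1921 0.2313 0.2453] mean [0.5325 0.1973 0.2206] circ [0.5339 0.1989 0.0692] rect [189.3, 225.2, 245.9, 314.5]
canister_mid 0.94 n 1414 z% [0.1109 0.2254 0.2298 0.2317] mean [0.5338 0.3118 0.227 ] circ [0.5336 0.3123 0.0367] rect [111.3, 247.7, 168.7, 294.3]
cup_a_mid 0.92 n 295 z% [0.1199 0.1275 0.1573 0.1609] mean [0.6147 0.2131 0.1544] circ [0.6083 0.2083 0.03  ] rect [194.7, 204.2, 226.3, 243.9]
stack3_mid 0.92 n 449 z% [0.0939 0.1746 0.1986 0.201 ] mean [ 0.5652 -0.2972  0.1951] circ [ 0.5646 -0.2914  0.0304] rect [497.6, 230.6, 536.6, 268.2]
sugar_pot_mid 0.69 n 773 z% [0.1029 0.1388 0.1412 0.1518] mean [ 0.557  -0.192   0.1396] circ [ 0.557  -0.1925  0.0269] rect [427.4, 242.6, 465.6, 268.0]
tray_floor 0.97 n 11351 z% [0.0888 0.0923 0.0952 0.1025] mean [ 0.5632 -0.0032  0.0927] circ [ 0.5622 -0.0028  0.1348] rect [270.5, 204.2, 400.2, 304.3]
slab 0.82 n 6237 z% [0.095  0.0992 0.1013 0.1035] mean [0.5754 0.2486 0.0992] circ [0.5689 0.2589 0.1368] rect [128.4, 202.3, 253.0, 303.2]
dallah_mid [0.5318 0.198  0.174 ]
canister_mid [0.5349 0.3141 0.165 ]
stack3_mid [ 0.5594 -0.2939  0.171 ]
tray_floor [ 0.5624 -0.003   0.092 ]
slab [0.5685 0.2563 0.09  ]
sugar_pot_mid [ 0.556  -0.1934  0.123 ]
tray_floor ((563.4009399414062, -2.7595138549804688), (170.2821044921875, 219.63092041015625), 2.4897866249084473)
slab ((570.0650634765625, 262.1434326171875), (184.73118591308594, 221.78355407714844), 0.9898319840431213)
```

View pics/crop0.png

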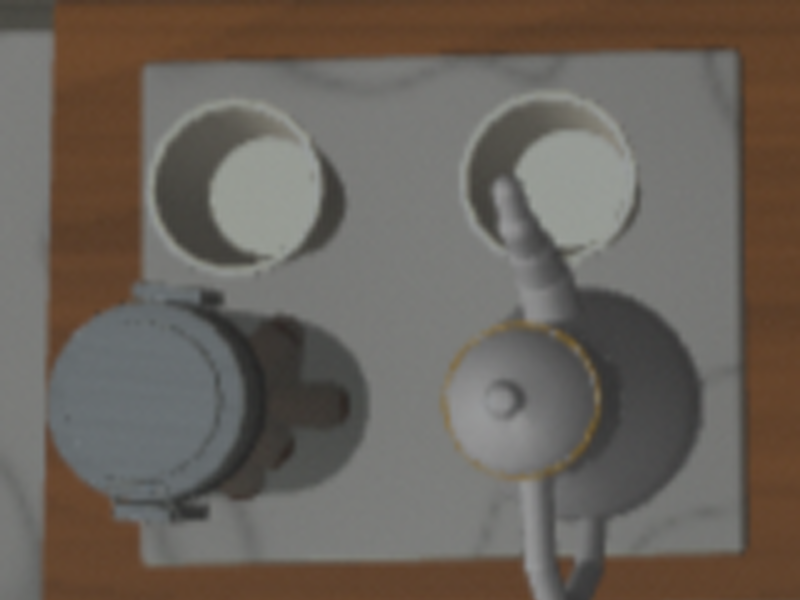

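The crop shows the dallah knob at about (505,398) and its lid rim centre at (523,400). The spout tip is at (503,185) with the handle below, and the cup rims are centred near (237,187) and (548,177). The canister lid is centred near (150,400), with clip and hinge lying along x.

```bash
python3 - <<'E'
from h import *
np.set_printoptions(precision=4,suppress=True)
S=snap('top')
for n,c,r,z in [('knob',505,398,.246),('lidrim',523,400,.224),('tip',503,185,.216),('handle',537,520,.21),('cupL',237,187,.158),('cupR',548,177,.158),('can lid',150,400,.23),('can clip lo',160,510,.2),('can hi',178,294,.2)]:
    px=(190+r/5-.4,100+c/5-.4); p=ray(px,S,z); print(n,np.array(px),p, S[2][int(round(px[0])),int(round(px[1]))])
P=S[2]
k=(P[...,2]>.238)&(P[...,2]<.252)&(abs(P[...,0]-.53)<.06)&(abs(P[...,1]-.2)<.06); print('knob pts',k.sum(),P[k].mean(0))
k=(P[...,2]>.196)&(P[...,2]<.26)&(P[...,0]>.57)&(abs(P[...,1]-.2)<.06); print('spout',k.sum(),P[k][P[k][:,0].argmax()],P[k].mean(0))
k=(P[...,2]>.18)&(P[...,2]<.26)&(P[...,0]<.50)&(abs(P[...,1]-.2)<.06); print('handle',k.sum(),P[k].mean(0),P[k][P[k][:,0].argmin()])
for cx,cy in((.608,.208),(.61,.30)):
    k=(P[...,2]>.15)&(P[...,2]<.163)&(np.hypot(P[...,0]-cx,P[...,1]-cy)<.045); q=P[k]; print('cup',cv2.minEnclosingCircle(q[:,:2].astype(np.float32)),cv2.fitEllipse(q[:,:2].astype(np.float32)),len(q))
S2=snap('scene')
for t in('dallah_mid','canister_mid','cup_a_mid'):
    for m in masks_of(t,'scene')[:2]:
        q=S2[2][m['pixels']]; q=q[np.isfinite(q).all(1)]; z=q[:,2]; h=q[z>np.percentile(z,90)]
        print(t,m['conf'],np.percentile(z,[1,50,98]),h.mean(0),q.mean(0))
E
```

```text
knob [269.2 200.6] [0.5337 0.1994 0.246 ] [0.534  0.1988 0.2458]
lidrim [269.6 204.2] [0.5335 0.1994 0.224 ] [0.5325 0.1944 0.2456]
tip [226.6 200.2] [0.6004 0.2082 0.216 ] [0.5996 0.2082 0.2174]
handle [293.6 207. ] [0.4965 0.1982 0.21  ] [0.4961 0.1961 0.2184]
cupL [227. 147.] [0.6061 0.312  0.158 ] [0.6096 0.3243 0.1238]
cupR [225.  209.2] [0.6088 0.208  0.158 ] [0.6122 0.2163 0.1247]
can lid [269.6 129.6] [0.534  0.3116 0.23  ] [0.5335 0.3124 0.2264]
can clip lo [291.6 131.6] [0.4999 0.3196 0.2   ] [0.4997 0.3123 0.2171]
can hi [248.4 135.2] [0.568  0.3151 0.2   ] [0.5675 0.3084 0.2183]
knob pts 48 [0.5335 0.1997 0.2451]
spout 111 [0.6031 0.206  0.2138] [0.5906 0.2055 0.2092]
handle 155 [0.4816 0.1942 0.2123] [0.4649 0.191  0.1854]
cup ((0.6005446910858154, 0.2071136236190796), 0.03798320144414902) ((0.604686975479126, 0.20771491527557373), (0.053710419684648514, 0.06679041683673859), 98.49404907226562) 248
cup ((0.6065524220466614, 0.31377628445625305), 0.0305086150765419) ((0.6062566637992859, 0.3124020993709564), (0.055291797965765, 0.05572675168514252), 156.67355346679688) 281
canister_mid 0.86 [0.0988 0.1999 0.2306] [0.5323 0.3157 0.2301] [0.5466 0.3215 0.1897]
canister_mid 0.66 [0.1703 0.1882 0.2008] [ 0.5667 -0.2908  0.2001] [ 0.5612 -0.2916  0.1877]
cup_a_mid 0.56 [0.1043 0.1391 0.1581] [0.6115 0.2037 0.1574] [0.6066 0.2081 0.1378]
```

```bash
cat > go.py <<'E'
import sys, numpy as np
from scipy.spatial.transform import Rotation as R
from cell import monitor
s=monitor.read_state(); p=np.array(s['tool_pos']); r=R.from_euler('xyz',s['tool_rot'],degrees=True)
print('t',round(s['time'],2),'pos',p.round(4),'rot',np.round(s['tool_rot'],2),'w',round(s['grip_width'],4),'gf',round(s['gripper_force'],1),'ft',np.round(s['ft_force'],1))
a=list(map(float,sys.argv[1:]))
for i in range(0,len(a),4):
    t=np.array(a[i:i+3]); q=R.from_euler('xyz',[180,0,a[i+3]],degrees=True)
    print('turn first',(r.inv()*q).as_rotvec().round(4),'then shift mm',(q.inv().apply(t-p)*1000).round(1)); p,r=t,q
E
python3 -m crank '[[0,0,-50,0,0,0.12,1],[0,0,-50,0,0,0,1]]' 30
python3 go.py 0.5336 0.1995 0.33 7 .5336 .1995 .183 7; python3 -c "from cell import bot;print(bot.hold_point_z)"
```

```text
time: 2.25
tool_pos: [0.1316, -0.5335, 0.3322]
tool_rot: [-179.9, 0.0, 6.9]
ft_force: [-0.5, -1.2, 1.3]
grip_width: 0.0854
gripper_force: 0.0
t 2.25 pos [ 0.1316 -0.5335  0.3322] rot [-1.7994e+02  1.0000e-02  6.8800e+00] w 0.0854 gf 0.0 ft [-0.5 -1.2  1.3]
turn first [-0.0011  0.0002 -0.002 ] then shift mm [ 488.4 -678.6    2.2]
turn first [0. 0. 0.] then shift mm [ -0.  -0. 147.]
0.0187
```

```bash
python3 -m crank '[[32.5,-45.2,0,0,0,0,1],[32.5,-45.2,0,0,0,0,1],[32.5,-45.2,0,0,0,0,1],[32.5,-45.2,0,0,0,0,1],[32.5,-45.2,0,0,0,0,1]]' >/dev/null
python3 -m crank '[[32.5,-45.2,0,0,0,0,1],[32.5,-45.2,0,0,0,0,1],[32.5,-45.2,0,0,0,0,1],[32.5,-45.2,0,0,0,0,1],[32.5,-45.2,0,0,0,0,1]]' >/dev/null
python3 -m crank '[[32.5,-45.2,0,0,0,0,1],[32.5,-45.2,0,0,0,0,1],[32.5,-45.2,0,0,0,0,1],[32.5,-45.2,0,0,0,0,1],[32.5,-45.2,0,0,0,0,1]]' >/dev/null
python3 -m crank '[[0,0,0,0,0,0,1]]' >/dev/null
python3 go.py .5336 .1995 .183 7
python3 - <<'E'
from h import *
S=snap('scene'); save(cv2.resize(S[0][160:360,330:600],(800,592)),'s1.png')
E
```

```text
t 4.25 pos [0.5421 0.1365 0.3317] rot [-177.11    0.19   12.72] w 0.0855 gf 0.0 ft [ 0.8 -0.2  0.1]
turn first [-0.0502  0.0059  0.0998] then shift mm [ -0.7 -63.6 148.7]
```

View pics/s1.png

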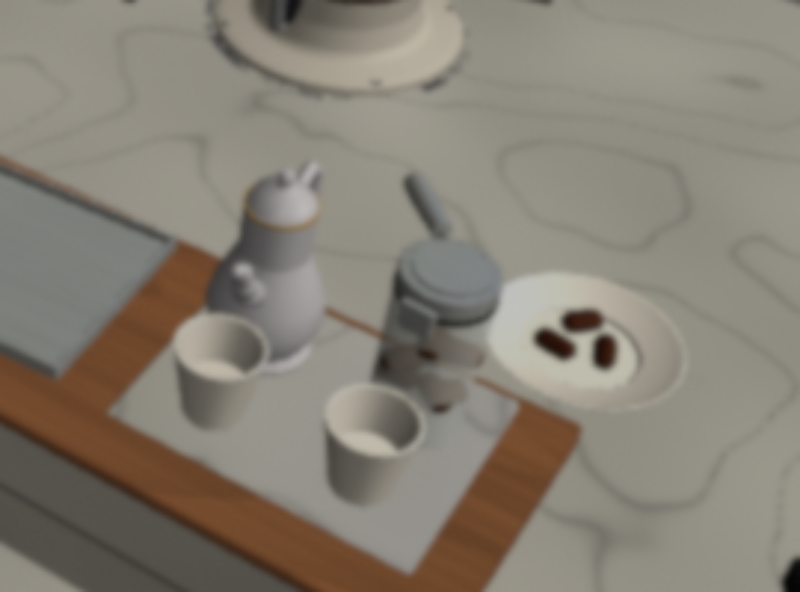

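```bash
python3 -m crank '[[0,0,0,0,0,0,1],[0,0,0,0,0,0,1]]'
python3 go.py .5336 .1995 .183 7
python3 - <<'E'
from h import *
S=snap('scene'); T=S[3]; q=np.linalg.inv(T)@np.array([*monitor.read_state()['tool_pos'],1]); i=S[5]
print('row,col',q[1]/q[2]*S[4]+i['cy'],q[0]/q[2]*S[4]+i['cx']); save(S[0],'s2.png')
E
```

```text
time: 4.55
tool_pos: [0.5402, 0.1344, 0.3343]
tool_rot: [-177.1, -0.0, 12.6]
ft_force: [0.4, -0.2, -0.3]
grip_width: 0.0856
gripper_force: 0.0
t 4.55 pos [0.5402 0.1344 0.3343] rot [-1.7714e+02 -2.0000e-02  1.2570e+01] w 0.0856 gf 0.0 ft [ 0.4 -0.2 -0.3]
turn first [-0.0499  0.0021  0.0972] then shift mm [  1.3 -65.4 151.3]
row,col 167.39595508409542 397.40999589601665
```

View pics/s2.png

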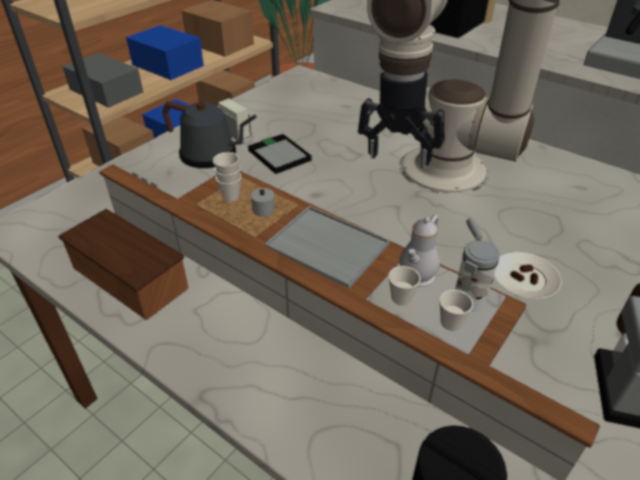

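The view confirms the gripper is above and to the right of the dallah, with its fingertips at about (155,375) and (155,435). That fits the computed TCP pixel (167,397).

```bash
python3 -m crank '[[0,0,0,-0.05,0.002,0.097,1],[0.5,-22,0,0,0,0,1],[0.5,-22,0,0,0,0,1],[0.3,-21.4,0,0,0,0,1],[0,0,0,0,0,0,1]]'>/dev/null
python3 -m crank '[[0,0,0,0,0,0,1]]'>/dev/null
python3 go.py .5336 .1995 .183 7
```

```text
t 5.35 pos [0.5416 0.1369 0.3357] rot [-1.7726e+02  1.2000e-01  1.2840e+01] w 0.0854 gf 0.0 ft [-0.2 -0.2 -0.5]
turn first [-0.0478  0.0045  0.1018] then shift mm [ -0.3 -63.1 152.7]
```

```bash
python3 -c "
from h import *
s=monitor.read_state();print(s['joints'],s['tool_pos'],s['tool_rot'])"
```

```text
[ 12.78255764  10.3931989   28.01038089 107.73785012   2.74474973
 179.94557385] [0.54156681 0.1368621  0.33565998] [-1.77255137e+02  1.18061790e-01  1.28369215e+01]
```

Joint 6 is at its 180° limit, so I'll use the half-turned grasp (yaw 187).

```bash
python3 -m crank '[[0,0,0,0,0,-0.178,1],[0,0,0,0,0,-0.178,1],[0,0,0,0,0,-0.178,1],[0,0,0,0,0,-0.178,1],[0,0,0,0,0,-0.178,1]]'>/dev/null
python3 -m crank '[[0,0,0,0,0,-0.178,1],[0,0,0,0,0,-0.178,1],[0,0,0,0,0,-0.178,1],[0,0,0,0,0,-0.178,1],[0,0,0,0,0,-0.178,1]]'>/dev/null
python3 -m crank '[[0,0,0,0,0,-0.178,1],[0,0,0,0,0,-0.178,1],[0,0,0,0,0,-0.178,1],[0,0,0,0,0,-0.178,1],[0,0,0,0,0,-0.178,1]]'>/dev/null
python3 -m crank '[[0,0,0,0,0,-0.178,1],[0,0,0,0,0,-0.178,1],[0,0,0,0,0,0,1]]'>/dev/null
python3 go.py .5336 .1995 .33 187;  python3 -c "
from h import *
s=monitor.read_state();print(s['joints'])"
```

```text
t 7.6 pos [0.5417 0.1364 0.3357] rot [ 177.28   -0.44 -173.89] w 0.0857 gf 0.0 ft [-0.1  0.3  0.6]
turn first [ 0.0475 -0.0073 -0.0158] then shift mm [ 0.3 63.6  5.7]
[ 12.7345239   10.38977485  28.00807057 107.73875226   2.74910934
   6.63519078]
```

```bash
python3 -m crank '[[0,0,0,0.0475,-0.0073,-0.016,1],[0,21,2,0,0,0,1],[0,21,2,0,0,0,1],[0.3,21.6,1.7,0,0,0,1],[0,0,0,0,0,0,1]]'>/dev/null
python3 -m crank '[[0,0,0,0,0,0,1]]'>/dev/null
python3 go.py .5336 .1995 .183 187
```

```text
t 8.35 pos [0.5334 0.2001 0.3299] rot [ 180.     -0.   -172.88] w 0.0854 gf 0.0 ft [0.3 0.6 0.3]
turn first [ 0.0001 -0.      0.0021] then shift mm [ -0.2  -0.6 146.9]
```

```bash
python3 -m crank '[[0,0,35,0,0,0,1],[0,0,35,0,0,0,1],[0,0,30,0,0,0,1],[0,0,25,0,0,0,1],[0,0,15,0,0,0,1]]'>/dev/null
python3 -m crank '[[0,0,7,0,0,0,1],[0,0,0,0,0,0,1]]'>/dev/null
python3 go.py
python3 -m crank '[[0,0,0,0,0,0,0],[0,0,0,0,0,0,0],[0,0,0,0,0,0,0],[0,0,0,0,0,0,0]]' 60 >/dev/null
python3 go.py
```

```text
t 9.22 pos [0.5336 0.1996 0.1833] rot [ 1.7999e+02  2.0000e-02 -1.7291e+02] w 0.0852 gf 0.0 ft [1.  0.6 0.4]
t 9.72 pos [0.5338 0.1999 0.1839] rot [ 1.7997e+02  1.0000e-01 -1.7289e+02] w 0.0455 gf 61.4 ft [-0.8  0.9  6.1]
```

```bash
python3 -m crank '[[0,0,-4,0,0,0,0],[0,0,-10,0,0,0,0],[0,0,-15,0,0,0,0],[0,0,-16,0,0,0,0],[0,0,0,0,0,0,0]]'
python3 go.py .561 -.055 .230 187
```

```text
time: 10.35
tool_pos: [0.5341, 0.1999, 0.23]
tool_rot: [180.0, 0.2, -172.9]
ft_force: [-0.5, 0.2, -4.5]
grip_width: 0.046
gripper_force: 62.3
t 10.35 pos [0.5341 0.1999 0.23  ] rot [ 1.7996e+02  1.7000e-01 -1.7290e+02] w 0.046 gf 62.3 ft [-0.5  0.2 -4.5]
turn first [0.0008 0.003  0.0017] then shift mm [   4.4 -256.3    0. ]
```

```bash
python3 -m crank '[[0.4,-15,0,0,0,0,0],[0.5,-28,0,0,0,0,0],[0.5,-34,0,0,0,0,0],[0.5,-35,0,0,0,0,0],[0.5,-35,0,0,0,0,0]]'>/dev/null
python3 -m crank '[[0.5,-35,0,0,0,0,0],[0.5,-34,0,0,0,0,0],[0.5,-26,0,0,0,0,0],[0.5,-14.3,0,0,0,0,0],[0,0,0,0,0,0,0]]'>/dev/null
python3 -m crank '[[0,0,15,0,0,0,0],[0,0,15,0,0,0,0],[0,0,10,0,0,0,0],[0,0,0,0,0,0,0]]'>/dev/null
python3 go.py .561 -.055 .1755 187
```

```text
t 12.1 pos [ 0.5602 -0.0548  0.1867] rot [ 1.7997e+02 -1.0000e-01 -1.7287e+02] w 0.0458 gf 62.7 ft [-0.7 -0.1 -4.3]
turn first [ 0.0005 -0.0017  0.0023] then shift mm [-0.7 -0.3 11.2]
```

```bash
for r in 1; do python3 -m crank '[[0,0,4,0,0,0,0],[0,0,3,0,0,0,0],[0,0,1.5,0,0,0,0],[0,0,0,0,0,0,0]]'|grep -E 'pos|force'; done
python3 -m crank '[[0,0,1,0,0,0,0],[0,0,1,0,0,0,0],[0,0,0,0,0,0,0]]'|grep -E 'pos|force'
python3 -m crank '[[0,0,1,0,0,0,0],[0,0,0,0,0,0,0]]'|grep -E 'pos|force'
```

```text
tool_pos: [0.5608, -0.0552, 0.1795]
ft_force: [-0.4, 1.0, -4.7]
gripper_force: 62.7
tool_pos: [0.5607, -0.0552, 0.1774]
ft_force: [-0.4, 0.3, -4.8]
gripper_force: 62.7
tool_pos: [0.5609, -0.0552, 0.1769]
ft_force: [-1.8, 0.9, -1.2]
gripper_force: 63.4
```

```bash
python3 -m crank '[[0,0,0.6,0,0,0,0],[0,0,0,0,0,0,0.7],[0,0,0,0,0,0,1],[0,0,0,0,0,0,1],[0,0,0,0,0,0,1]]'|grep -E 'pos|force|width'
python3 -m crank '[[0,0,-15,0,0,0,1],[0,0,-30,0,0,0,1],[0,0,-40,0,0,0,1],[0,0,-40,0,0,0,1],[0,0,-20,0,0,0,1]]'>/dev/null
python3 go.py .534 .312 .321 180 .534 .312 .173 180
```

```text
tool_pos: [0.5608, -0.0552, 0.1758]
ft_force: [0.2, -0.3, 0.4]
grip_width: 0.0853
gripper_force: 0.0
t 14.47 pos [ 0.5609 -0.0552  0.3244] rot [-179.96    0.22 -172.9 ] w 0.0855 gf 0.0 ft [ 0.5 -0.4  0.6]
turn first [-0.0005  0.0039  0.1239] then shift mm [ 26.9 367.2   3.4]
turn first [0. 0. 0.] then shift mm [  0.  -0. 148.]
```

```bash
python3 -m crank '[[0,0,0,0,0,0.124,1],[2.5,30,0,0,0,0,1],[2.5,37,0,0,0,0,1],[3,42,0,0,0,0,1],[3,42,0,0,0,0,1]]'>/dev/null
python3 -m crank '[[3,42,0,0,0,0,1],[3,42,0,0,0,0,1],[3,42,0,0,0,0,1],[3,42,0,0,0,0,1],[2.5,32,0,0,0,0,1]]'>/dev/null
python3 -m crank '[[1.4,16,0,0,0,0,1],[0,0,0,0,0,0,1],[0,0,0,0,0,0,1]]'>/dev/null
python3 go.py .534 .312 .173 180
python3 m.py | grep -E 'dallah|canister'
```

```text
t 16.1 pos [0.5341 0.3108 0.3213] rot [1.8000e+02 3.0000e-02 1.7995e+02] w 0.0855 gf 0.0 ft [-0.3 -0.6  0.1]
turn first [ 0.      0.0005 -0.0009] then shift mm [1.000e-01 1.200e+00 1.483e+02]
dallah_mid 0.56 n 1005 z% [0.1327 0.1986 0.2246 0.2384] mean [ 0.5577 -0.054   0.2186] circ [ 0.5624 -0.054   0.0687] rect [344.2, 208.8, 392.0, 293.4]
dallah_mid 0.56 n 1011 z% [0.1327 0.1986 0.2246 0.2384] mean [ 0.5586 -0.0537  0.2165] circ [ 0.5615 -0.0535  0.0695] rect [344.2, 208.8, 392.0, 293.4]
canister_mid 0.73 n 727 z% [0.1084 0.2126 0.2283 0.2316] mean [0.5293 0.3061 0.2254] circ [0.5331 0.3118 0.0366] rect [113.5, 247.8, 169.4, 297.8]
dallah_mid [ 0.5607 -0.0512  0.174 ]
canister_mid [0.5344 0.3123 0.165 ]
```

Dallah placed. Next, descend on the canister.

```bash
python3 -m crank '[[0,1.2,35,0,0,0,1],[0,0,35,0,0,0,1],[0,0,30,0,0,0,1],[0,0,25,0,0,0,1],[0,0,16,0,0,0,1]]'>/dev/null
python3 -m crank '[[0,0,7,0,0,0,1],[0,0,0,0,0,0,1]]'>/dev/null
python3 go.py
python3 -m crank '[[0,0,0,0,0,0,0],[0,0,0,0,0,0,0],[0,0,0,0,0,0,0],[0,0,0,0,0,0,0]]' 60 >/dev/null
python3 go.py
python3 -m crank '[[0,0,-4,0,0,0,0],[0,0,-10,0,0,0,0],[0,0,-15,0,0,0,0],[0,0,-16,0,0,0,0],[0,0,0,0,0,0,0]]'
python3 go.py .561 .049 .220 180
```

```text
t 17.82 pos [0.534  0.313  0.1732] rot [1.7999e+02 1.0000e-02 1.7999e+02] w 0.0854 gf 0.0 ft [-0.   0.2  0.6]
t 18.32 pos [0.5343 0.3134 0.1743] rot [1.7992e+02 1.2000e-01 1.8000e+02] w 0.0612 gf 65.3 ft [-0.6  1.2  5.3]
time: 18.95
tool_pos: [0.5345, 0.3133, 0.2199]
tool_rot: [179.9, 0.1, 180.0]
ft_force: [0.3, -0.5, -5.4]
grip_width: 0.0608
gripper_force: 66.0
t 18.95 pos [0.5345 0.3133 0.2199] rot [1.7991e+02 1.5000e-01 1.7999e+02] w 0.0608 gf 66.0 ft [ 0.3 -0.5 -5.4]
turn first [ 0.0015  0.0026 -0.0001] then shift mm [-2.650e+01 -2.643e+02 -1.000e-01]
```

```bash
python3 -m crank '[[-2,-15,0,0,0,0,0],[-3,-28,0,0,0,0,0],[-3,-34,0,0,0,0,0],[-3,-36,0,0,0,0,0],[-3,-36,0,0,0,0,0]]'>/dev/null
python3 -m crank '[[-3,-36,0,0,0,0,0],[-3,-34,0,0,0,0,0],[-3,-28,0,0,0,0,0],[-3.5,-17.3,0,0,0,0,0],[0,0,0,0,0,0,0]]'>/dev/null
python3 -m crank '[[0,0,15,0,0,0,0],[0,0,15,0,0,0,0],[0,0,12,0,0,0,0],[0,0,6,0,0,0,0],[0,0,0,0,0,0,0]]'>/dev/null
python3 go.py .561 .049 .166 180
python3 -m crank '[[0,0,2,0,0,0,0],[0,0,1,0,0,0,0],[0,0,0,0,0,0,0]]'|grep -E 'pos|force'
python3 -m crank '[[0,0,1,0,0,0,0],[0,0,1,0,0,0,0],[0,0,0,0,0,0,0]]'|grep -E 'pos|force'
```

```text
t 20.82 pos [0.5602 0.0489 0.1694] rot [ 1.8000e+02 -3.0000e-02 -1.7999e+02] w 0.0611 gf 66.6 ft [ 0.9 -0.2 -4.4]
turn first [ 0.0001 -0.0006  0.0002] then shift mm [-0.8  0.1  3.4]
tool_pos: [0.5606, 0.0487, 0.1674]
ft_force: [-0.4, 0.4, -2.9]
gripper_force: 66.7
tool_pos: [0.5609, 0.0488, 0.1672]
ft_force: [-2.2, 0.9, 10.4]
gripper_force: 68.1
```

```bash
python3 -m crank '[[0,0,0,0,0,0,0.75],[0,0,0,0,0,0,1],[0,0,0,0,0,0,1],[0,0,0,0,0,0,1]]'|grep -E 'pos|force|width'
python3 -m crank '[[0,0,-15,0,0,0,1],[0,0,-30,0,0,0,1],[0,0,-40,0,0,0,1],[0,0,-40,0,0,0,1],[0,0,-20,0,0,0,1]]'>/dev/null
python3 - <<'E'
from h import *
np.set_printoptions(precision=4,suppress=True)
S=snap('top'); P=S[2]; save(S[0],'top2.png')
for cx,cy,lo,hi in((.608,.208,.15,.165),(.606,.312,.15,.165),(.565,-.291,.193,.21)):
    k=(P[...,2]>lo)&(P[...,2]<hi)&(np.hypot(P[...,0]-cx,P[...,1]-cy)<.04); q=P[k]; print('cup',cv2.minEnclosingCircle(q[:,:2].astype(np.float32)),len(q),np.percentile(q[:,2],90))
S2=snap('scene'); save(S2[0][130:330,170:520],'s3.png')
P=S2[2]
for cx,cy,lo,hi in((.608,.208,.15,.165),(.606,.312,.15,.165),(.565,-.291,.193,.21)):
    k=(P[...,2]>lo)&(P[...,2]<hi)&(np.hypot(P[...,0]-cx,P[...,1]-cy)<.04); q=P[k]; print('cup s',cv2.minEnclosingCircle(q[:,:2].astype(np.float32)),len(q),np.percentile(q[:,2],90))
E
python3 go.py .6085 .208 .3 180
```

```text
tool_pos: [0.5604, 0.0487, 0.1648]
ft_force: [0.2, -0.0, 0.5]
grip_width: 0.0853
gripper_force: 0.0
t 22.75 pos [0.5607 0.0487 0.3151] rot [179.97   0.33 179.99] w 0.0857 gf 0.0 ft [-1.9 -0.2  0.6]
turn first [ 0.0006  0.0058 -0.0001] then shift mm [-47.8 159.3  15.1]Traceback (most recent call last):
  File "<stdin>", line 5, in <module>
    return _quantile_unchecked(
        a, q, axis, out, overwrite_input, method, keepdims, weights)
    return _ureduce(a,
                    func=_quantile_ureduce_func,
    ...<5 lines>...
                    overwrite_input=overwrite_input,
                    method=method)
    r = func(a, **kwargs)
    result = _quantile(arr,
                       quantiles=q,
    ...<2 lines>...
                       out=out,
                       weights=wgt)
    slices_having_nans = np.isnan(arr[-1, ...])
                                  ~~~^^^^^^^^^
IndexError: index -1 is out of bounds for axis 0 with size 0
```

View pics/top2.png

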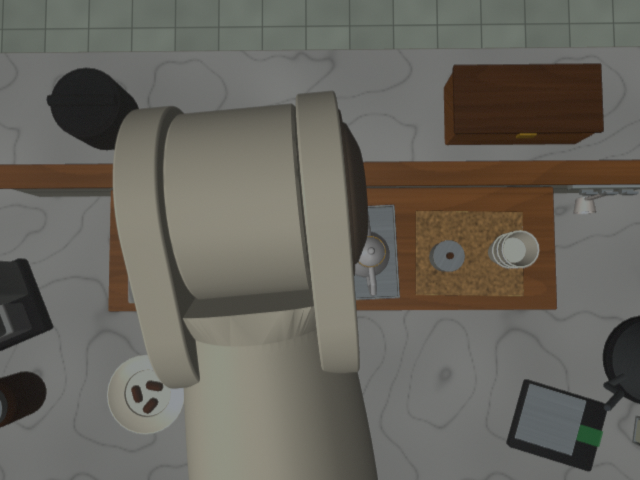

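The arm hides the slab from the top camera. The dallah stands on the tray at (250,370) and the stack is untouched at (250,515). I'll measure the cups from the scene camera.

```bash
python3 - <<'E'
from h import *
np.set_printoptions(precision=4,suppress=True)
S2=snap('scene'); save(cv2.resize(S2[0][130:330,170:520],(800,457)),'s3.png')
P=S2[2]
for cx,cy,lo,hi in((.608,.208,.15,.163),(.606,.312,.15,.163),(.565,-.291,.193,.205)):
    k=(P[...,2]>lo)&(P[...,2]<hi)&(np.hypot(P[...,0]-cx,P[...,1]-cy)<.045); q=P[k]; print('cup s',cv2.minEnclosingCircle(q[:,:2].astype(np.float32)),len(q),np.percentile(q[:,2],90),q[:,:2].min(0),q[:,:2].max(0))
for l in landmark_of('cup_a_mid','scene'): print(l['conf'],ray(l['pixel'],S2,.129))
E
```

```text
cup s ((0.6063306331634521, 0.20727036893367767), 0.03216654062271118) 269 0.15819505537815343 [0.5749 0.1791] [0.6377 0.2388]
cup s ((0.6041854023933411, 0.3135569989681244), 0.03133054077625275) 296 0.1579819936962646 [0.5737 0.2843] [0.6348 0.343 ]
cup s ((0.5622951984405518, -0.29107141494750977), 0.03220086917281151) 163 0.20050960737108858 [ 0.5328 -0.3209] [ 0.5935 -0.2594]
0.64 [0.6071 0.2047 0.129 ]
```

View pics/s3.png

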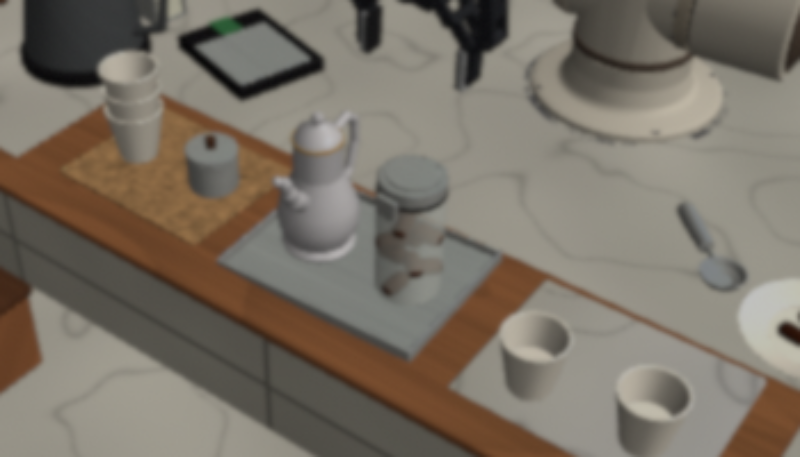

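Both vessels stand on the tray (dallah near (318,190), canister near (412,230) in the crop), and the cups are untouched and free. Now to cup R.

```bash
python3 -m crank '[[-7,24,0,0.0006,0.0058,0,1],[-10,34,0,0,0,0,1],[-10,36,0,0,0,0,1],[-10,34,0,0,0,0,1],[-7,22,0,0,0,0,1]]'>/dev/null
python3 -m crank '[[-2.5,9,0,0,0,0,1],[0,0,0,0,0,0,1],[0,0,0,0,0,0,1]]'>/dev/null
python3 go.py .6075 .2078 .136 180
```

```text
t 23.85 pos [0.6068 0.2068 0.3097] rot [-179.96   -0.32  179.95] w 0.0856 gf 0.0 ft [0.3 0.1 0.1]
turn first [-0.0007 -0.0056 -0.0008] then shift mm [ -0.7   1.  173.7]
```

```bash
python3 -m crank '[[-0.7,1,35,0,-0.0055,0,1],[0,0,40,0,0,0,1],[0,0,40,0,0,0,1],[0,0,30,0,0,0,1],[0,0,16,0,0,0,1]]'>/dev/null
python3 -m crank '[[0,0,8,0,0,0,1],[0,0,3,0,0,0,1],[0,0,0,0,0,0,1]]'>/dev/null
python3 go.py .6075 .2078 .136 180
python3 -m crank '[[0,0,0,0,0,0,0],[0,0,0,0,0,0,0],[0,0,0,0,0,0,0],[0,0,0,0,0,0,0]]' 30 >/dev/null
python3 go.py
python3 - <<'E'
from h import *
S2=snap('scene'); save(cv2.resize(S2[0][180:340,330:530],(750,600)),'s4.png')
E
```

```text
t 24.85 pos [0.6077 0.2087 0.1385] rot [-1.8000e+02  6.0000e-02  1.7999e+02] w 0.0853 gf 0.0 ft [-1.   0.9  1.5]
turn first [-0.0001  0.001  -0.0001] then shift mm [ 0.2 -0.9  2.5]
t 25.35 pos [0.6078 0.2087 0.1389] rot [1.8000e+02 1.0000e-01 1.7999e+02] w 0.0579 gf 31.4 ft [-0.3  0.   6.1]
```

View pics/s4.png

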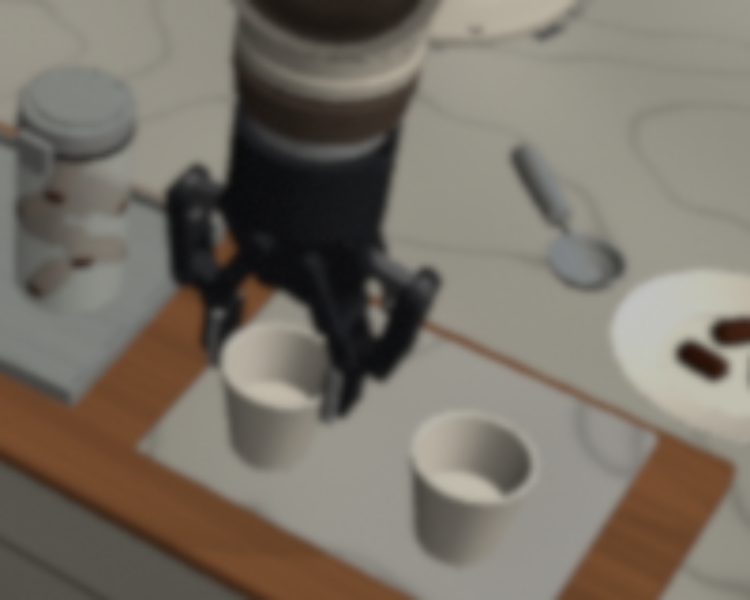

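The fingers hold the rim of cup R. I'll use depth to measure how far the tip reaches below it.

```bash
python3 - <<'E'
from h import *
np.set_printoptions(precision=4,suppress=True)
S=snap('scene'); P=S[2]; g=S[0].max(2)<60
for sgn in(1,-1):
    k=g&(abs(P[...,0]-.608)<.03)&(sgn*(P[...,1]-.208)>.02)&(abs(P[...,1]-.208)<.07)&(P[...,2]<.2)&(P[...,2]>.112); q=P[k]; print(len(q),np.sort(q[:,2])[:8]); 
E
```

```text
196 [0.1553 0.1561 0.1563 0.1568 0.1573 0.159  0.159  0.1593]
206 [0.1539 0.154  0.154  0.1546 0.1551 0.158  0.1597 0.1598]
```

```bash
python3 - <<'E'
from h import *
np.set_printoptions(precision=4,suppress=True)
S=snap('scene'); P=S[2]
k=(abs(P[...,0]-.608)<.02)&(P[...,1]>.2405)&(P[...,1]<.262)&(P[...,2]<.2)&(P[...,2]>.106); q=P[k]; q=q[q[:,2].argsort()]; print(len(q)); print(np.c_[q,S[0][k].max(1)[P[k][:,2].argsort()]][:16])
E
```

```text
232
[[  0.6138   0.2441   0.1427 136.    ]
 [  0.6094   0.2455   0.1452 102.    ]
 [  0.6128   0.2453   0.1453 129.    ]
 [  0.6175   0.2415   0.1467 108.    ]
 [  0.6165   0.243    0.1468 106.    ]
 [  0.6122   0.2447   0.147  102.    ]
 [  0.617    0.2451   0.1486 116.    ]
 [  0.616    0.2424   0.1487  86.    ]
 [  0.6127   0.2487   0.1499 105.    ]
 [  0.6161   0.2444   0.15    97.    ]
 [  0.6135   0.2449   0.1508  76.    ]
 [  0.6125   0.2464   0.1509  64.    ]
 [  0.6167   0.2424   0.1519  73.    ]
 [  0.6184   0.2412   0.1525  70.    ]
 [  0.6119   0.25     0.1527  91.    ]
 [  0.6052   0.2504   0.1527 103.    ]]
```

The tip is about 14 mm below the rim, within the 24 mm limit. Lift and carry.

```bash
python3 -m crank '[[0,0,-5,0,0,0,0],[0,0,-15,0,0,0,0],[0,0,-30,0,0,0,0],[0,0,-35,0,0,0,0],[0,0,-35,0,0,0,0]]' |grep -E 'pos|force|width'
python3 -m crank '[[0,0,-25,0,0,0,0],[0,0,-12,0,0,0,0],[0,0,-5,0,0,0,0],[0,0,0,0,0,0,0]]' |grep -E 'pos|force|width'
python3 go.py .5635 -.2913 .300 180
```

```text
tool_pos: [0.6072, 0.2086, 0.2596]
ft_force: [0.4, 0.1, -0.5]
grip_width: 0.058
gripper_force: 32.3
tool_pos: [0.6075, 0.2087, 0.2998]
ft_force: [-0.6, -0.1, -0.6]
grip_width: 0.0576
gripper_force: 32.3
t 26.62 pos [0.6075 0.2087 0.2998] rot [-179.98    0.    179.99] w 0.0576 gf 32.3 ft [-0.6 -0.1 -0.6]
turn first [-0.0004  0.0001 -0.0001] then shift mm [ 4.4e+01 -5.0e+02 -2.0e-01]
```

```bash
python3 -m crank '[[1,-10,0,0,0,0,0],[2,-20,0,0,0,0,0],[2.5,-30,0,0,0,0,0],[3.5,-38,0,0,0,0,0],[3.5,-38,0,0,0,0,0]]' >/dev/null
python3 -m crank '[[3.5,-38,0,0,0,0,0],[3.5,-38,0,0,0,0,0],[3.5,-38,0,0,0,0,0],[3.5,-38,0,0,0,0,0],[3.5,-38,0,0,0,0,0]]' >/dev/null
python3 -m crank '[[3.5,-38,0,0,0,0,0],[3.5,-38,0,0,0,0,0],[3,-38,0,0,0,0,0],[2,-30,0,0,0,0,0],[1,-18,0,0,0,0,0]]' >/dev/null
python3 -m crank '[[0,-12,0,0,0,0,0],[0,0,0,0,0,0,0],[0,0,0,0,0,0,0],[0,0,0,0,0,0,0]]' |grep -E 'pos|force|width'
python3 go.py .5635 -.2913 .300 180
python3 - <<'E'
from h import *
np.set_printoptions(precision=4,suppress=True)
S=snap('scene'); P=S[2]; save(cv2.resize(S[0][60:240,130:370],(800,600)),'s5.png')
for lo,hi in((.312,.325),(.193,.205)):
    k=(P[...,2]>lo)&(P[...,2]<hi)&(np.hypot(P[...,0]-.564,P[...,1]+.2913)<.045)&(S[0].min(2)>90); q=P[k]; print(cv2.minEnclosingCircle(q[:,:2].astype(np.float32)),len(q),q[:,:2].min(0),q[:,:2].max(0),np.percentile(q[:,2],90))
E
```

```text
tool_pos: [0.5645, -0.2905, 0.3001]
ft_force: [-0.2, -0.1, -1.3]
grip_width: 0.0578
gripper_force: 32.3
t 29.0 pos [ 0.5645 -0.2905  0.3001] rot [-1.7997e+02  1.0000e-02 -1.7995e+02] w 0.0578 gf 32.3 ft [-0.2 -0.1 -1.3]
turn first [-0.0005  0.0001  0.0009] then shift mm [ 1.  -0.8  0.1]
((0.5649044513702393, -0.29134684801101685), 0.03110763244330883) 132 [ 0.5381 -0.3212] [ 0.5926 -0.2628] 0.31976730946207343
((0.5630753636360168, -0.29203346371650696), 0.032447848469018936) 154 [ 0.5319 -0.3221] [ 0.5915 -0.2601] 0.20028265926149835
```

View pics/s5.png

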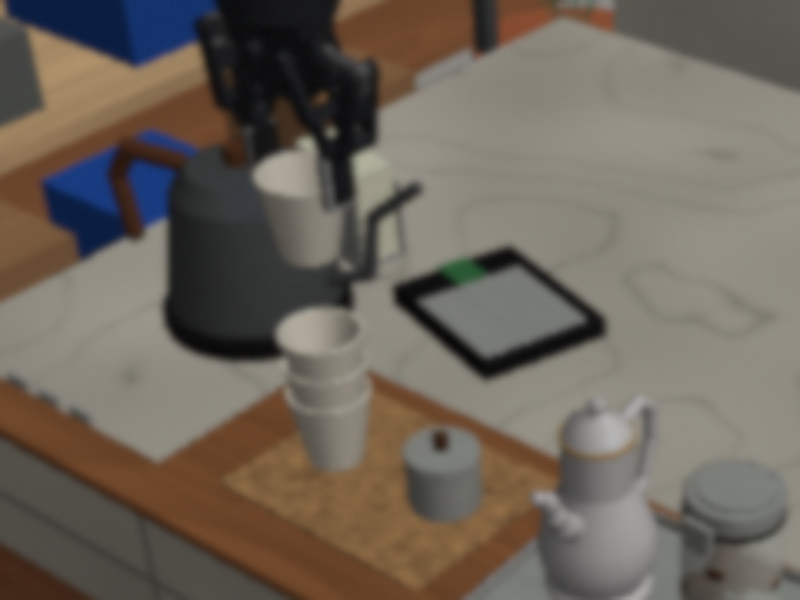

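The cup hangs upright and is centred to within 2 mm of the stack (held rim at (300,180), stack rim at (320,335)). Lower it with checks.

```bash
python3 -m crank '[[1.3,-0.7,10,0,0,0,0],[0,0,20,0,0,0,0],[0,0,20,0,0,0,0],[0,0,10,0,0,0,0],[0,0,0,0,0,0,0]]' |grep -E 'pos|force'
python3 -m crank '[[0,0,6,0,0,0,0],[0,0,6,0,0,0,0],[0,0,6,0,0,0,0],[0,0,0,0,0,0,0]]' |grep -E 'pos|force'
python3 -m crank '[[0,0,5,0,0,0,0],[0,0,4,0,0,0,0],[0,0,2,0,0,0,0],[0,0,0,0,0,0,0]]' |grep -E 'pos|force'
```

```text
tool_pos: [0.5627, -0.2918, 0.2392]
ft_force: [-0.0, 0.3, -1.7]
gripper_force: 32.4
tool_pos: [0.5629, -0.2919, 0.2212]
ft_force: [0.2, 0.2, -1.4]
gripper_force: 32.4
tool_pos: [0.563, -0.292, 0.2107]
ft_force: [0.0, -0.6, -1.1]
gripper_force: 32.4
```

```bash
python3 -m crank '[[0,0,2,0,0,0,0],[0,0,2,0,0,0,0],[0,0,0,0,0,0,0],[0,0,0,0,0,0,0]]' |grep -E 'pos|force'
python3 -m crank '[[0,0,1,0,0,0,0],[0,0,0.7,0,0,0,0],[0,0,0,0,0,0,0]]' |grep -E 'pos|force'
python3 -m crank '[[0,0,0.7,0,0,0,0],[0,0,0,0,0,0,0]]' |grep -E 'pos|force'
```

```text
tool_pos: [0.563, -0.2921, 0.2069]
ft_force: [0.2, -0.5, -1.2]
gripper_force: 32.4
tool_pos: [0.563, -0.2921, 0.2051]
ft_force: [0.5, 0.5, -1.1]
gripper_force: 32.4
tool_pos: [0.5632, -0.292, 0.2049]
ft_force: [0.4, -0.2, 3.3]
gripper_force: 32.6
```

Contact came exactly where expected. Release, rise and check.

```bash
python3 -m crank '[[0,0,0,0,0,0,0.8],[0,0,0,0,0,0,1],[0,0,0,0,0,0,1],[0,0,0,0,0,0,1]]' |grep -E 'pos|force'
python3 -m crank '[[0,0,-10,0,0,0,1],[0,0,-25,0,0,0,1],[0,0,-35,0,0,0,1],[0,0,-30,0,0,0,1],[0,0,0,0,0,0,1]]' >/dev/null
python3 - <<'E'
from h import *
np.set_printoptions(precision=4,suppress=True)
S=snap('scene'); P=S[2]
for x,y,lo,hi in((.564,-.2913,.216,.23),(.564,-.2913,.193,.203),(.605,.3128,.15,.163)):
    k=(P[...,2]>lo)&(P[...,2]<hi)&(np.hypot(P[...,0]-x,P[...,1]-y)<.045)&(S[0].min(2)>90); q=P[k]; print(cv2.minEnclosingCircle(q[:,:2].astype(np.float32)),len(q),q[:,:2].min(0),q[:,:2].max(0),np.percentile(q[:,2],90))
E
python3 go.py .605 .3128 .30 180
```

```text
tool_pos: [0.563, -0.2921, 0.2044]
ft_force: [0.4, 0.2, 0.3]
gripper_force: 0.0
((0.5612922310829163, -0.290368914604187), 0.03327871114015579) 176 [ 0.5324 -0.3214] [ 0.5921 -0.2605] 0.22442243664756273
((0.5626155138015747, -0.28749629855155945), 0.03155163675546646) 160 [ 0.5358 -0.3181] [ 0.5926 -0.2594] 0.20147179209766808
((0.6041795015335083, 0.31402283906936646), 0.031059876084327698) 253 [0.5737 0.2839] [0.6348 0.3433] 0.158095808618891
t 32.98 pos [ 0.5635 -0.2922  0.3058] rot [-1.7991e+02  1.2000e-01  1.7999e+02] w 0.0853 gf 0.0 ft [ 0.2  0.5 -0.6]
turn first [-0.0016  0.002  -0.0001] then shift mm [-41.5 605.    5.8]
```

First cup nested (rim at z = 0.224). Now the second cup.

```bash
python3 -m crank '[[-2,20,0,0,0,0,1],[-3,40,0,0,0,0,1],[-3,45,0,0,0,0,1],[-3,45,0,0,0,0,1],[-3,45,0,0,0,0,1]]' >/dev/null
python3 -m crank '[[-3,45,0,0,0,0,1],[-3,45,0,0,0,0,1],[-3,45,0,0,0,0,1],[-3,45,0,0,0,0,1],[-3,45,0,0,0,0,1]]' >/dev/null
python3 -m crank '[[-3,45,0,0,0,0,1],[-3,45,0,0,0,0,1],[-3,40,0,0,0,0,1],[-3,30,0,0,0,0,1],[-1,17,0,0,0,0,1]]' >/dev/null
python3 -m crank '[[0,7,0,0,0,0,1],[0,0,0,0,0,0,1],[0,0,0,0,0,0,1]]' >/dev/null
python3 go.py .605 .3128 .138 180
```

```text
t 35.23 pos [0.605  0.3114 0.3043] rot [-179.97   -0.    179.96] w 0.0856 gf 0.0 ft [ 0.2  0.3 -0.2]
turn first [-0.0006 -0.0001 -0.0007] then shift mm [  0.    1.4 166.3]
```

```bash
python3 -m crank '[[0,1.5,35,0,0,0,1],[0,0,40,0,0,0,1],[0,0,38,0,0,0,1],[0,0,28,0,0,0,1],[0,0,14,0,0,0,1]]'>/dev/null
python3 -m crank '[[0,0,7,0,0,0,1],[0,0,3.3,0,0,0,1],[0,0,0,0,0,0,1]]'>/dev/null
python3 go.py .605 .3128 .138 180
python3 -m crank '[[0,0,0,0,0,0,0],[0,0,0,0,0,0,0],[0,0,0,0,0,0,0],[0,0,0,0,0,0,0]]' 30 >/dev/null
python3 go.py
python3 -m crank '[[0,0,-5,0,0,0,0],[0,0,-15,0,0,0,0],[0,0,-30,0,0,0,0],[0,0,-35,0,0,0,0],[0,0,-35,0,0,0,0]]' |grep -E 'pos|force|width'
python3 -m crank '[[0,0,-30,0,0,0,0],[0,0,-12,0,0,0,0],[0,0,-5,0,0,0,0],[0,0,0,0,0,0,0]]' |grep -E 'pos|force|width'
python3 go.py .564 -.2913 .305 180
```

```text
t 36.23 pos [0.6054 0.3135 0.1396] rot [-1.8000e+02  4.0000e-02  1.7999e+02] w 0.0853 gf 0.0 ft [-0.5  0.4 -0.8]
turn first [-0.      0.0008 -0.0001] then shift mm [ 0.4 -0.7  1.6]
t 36.73 pos [0.6055 0.3136 0.14  ] rot [1.7999e+02 8.0000e-02 1.8000e+02] w 0.057 gf 31.8 ft [-0.6 -0.3  5.6]
tool_pos: [0.6049, 0.3134, 0.2609]
ft_force: [0.7, -0.4, -0.6]
grip_width: 0.057
gripper_force: 32.3
tool_pos: [0.6052, 0.3135, 0.3059]
ft_force: [1.1, -0.1, -1.1]
grip_width: 0.0571
gripper_force: 32.3
t 37.85 pos [0.6052 0.3135 0.3059] rot [-179.98   -0.    179.99] w 0.0571 gf 32.3 ft [ 1.1 -0.1 -1.1]
turn first [-0.0004 -0.0001 -0.0001] then shift mm [  41.2 -604.8    0.9]
```

```bash
python3 -m crank '[[1,-10,0,0,0,0,0],[2,-20,0,0,0,0,0],[2,-30,0,0,0,0,0],[2.5,-38,0,0,0,0,0],[2.5,-38,0,0,0,0,0]]' >/dev/null
python3 -m crank '[[2.5,-38,0,0,0,0,0],[2.5,-38,0,0,0,0,0],[2.5,-38,0,0,0,0,0],[2.5,-38,0,0,0,0,0],[2.5,-38,0,0,0,0,0]]' >/dev/null
python3 -m crank '[[2.5,-38,0,0,0,0,0],[2.5,-38,0,0,0,0,0],[2.5,-38,0,0,0,0,0],[2.5,-38,0,0,0,0,0],[2.5,-38,0,0,0,0,0]]' >/dev/null
python3 -m crank '[[2.5,-36,0,0,0,0,0],[2,-26,0,0,0,0,0],[1.7,-18,0,0,0,0,0],[0.5,-9,0,0,0,0,0],[0,0,0,0,0,0,0]]' >/dev/null
python3 -m crank '[[0,0,0,0,0,0,0],[0,0,0,0,0,0,0]]' >/dev/null
python3 go.py .564 -.2913 .305 180
python3 - <<'E'
from h import *
np.set_printoptions(precision=4,suppress=True)
S=snap('scene'); P=S[2]; save(cv2.resize(S[0][60:240,130:370],(800,600)),'s6.png')
for lo,hi in((.314,.331),(.217,.23)):
    k=(P[...,2]>lo)&(P[...,2]<hi)&(np.hypot(P[...,0]-.564,P[...,1]+.2913)<.045)&(S[0].min(2)>90); q=P[k]; print(cv2.minEnclosingCircle(q[:,:2].astype(np.float32)),len(q),q[:,:2].min(0),q[:,:2].max(0),np.percentile(q[:,2],90))
E
```

```text
t 40.6 pos [ 0.5636 -0.2908  0.3064] rot [-1.7997e+02  1.0000e-02 -1.7995e+02] w 0.057 gf 32.3 ft [ 0.7 -0.5 -0.7]
turn first [-0.0005  0.0002  0.0008] then shift mm [-0.4 -0.5  1.4]
((0.5643235445022583, -0.28458601236343384), 0.03831521421670914) 178 [ 0.5351 -0.322 ] [ 0.5917 -0.2471] 0.32492637916207545
((0.5635002255439758, -0.29179054498672485), 0.0324757881462574) 160 [ 0.5318 -0.323 ] [ 0.5921 -0.261 ] 0.22424068959991839
```

View pics/s6.png

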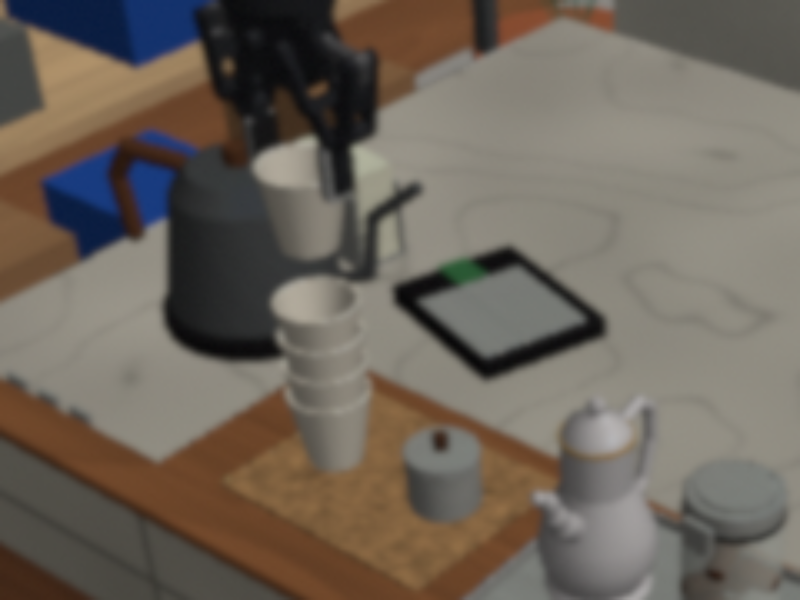

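Four cups are nested and straight, and the fifth hangs upright above them. Lower it.

```bash
python3 -m crank '[[0.2,-0.7,8,0,0,0,0],[0,0,15,0,0,0,0],[0,0,15,0,0,0,0],[0,0,10,0,0,0,0],[0,0,0,0,0,0,0]]' |grep -E 'pos|force'
python3 -m crank '[[0,0,7,0,0,0,0],[0,0,7,0,0,0,0],[0,0,6,0,0,0,0],[0,0,4,0,0,0,0],[0,0,0,0,0,0,0]]' |grep -E 'pos|force'
python3 -m crank '[[0,0,1.5,0,0,0,0],[0,0,1,0,0,0,0],[0,0,0,0,0,0,0]]' |grep -E 'pos|force'
```

```text
tool_pos: [0.5628, -0.292, 0.2573]
ft_force: [-0.4, 0.4, -0.7]
gripper_force: 32.3
tool_pos: [0.563, -0.2922, 0.2338]
ft_force: [-0.2, -0.4, -0.5]
gripper_force: 32.3
tool_pos: [0.5631, -0.2922, 0.2316]
ft_force: [0.4, 0.4, -0.7]
gripper_force: 32.3
```

```bash
python3 -m crank '[[0,0,1,0,0,0,0],[0,0,0,0,0,0,0],[0,0,0,0,0,0,0]]' |grep -E 'pos|force'
python3 -m crank '[[0,0,0.7,0,0,0,0],[0,0,0,0,0,0,0]]' |grep -E 'pos|force'
python3 -m crank '[[0,0,0.6,0,0,0,0],[0,0,0,0,0,0,0]]' |grep -E 'pos|force'
```

```text
tool_pos: [0.5631, -0.2922, 0.2307]
ft_force: [-0.2, -0.3, -0.9]
gripper_force: 32.3
tool_pos: [0.5632, -0.2923, 0.2301]
ft_force: [0.5, -0.4, 0.6]
gripper_force: 32.3
tool_pos: [0.5633, -0.2923, 0.23]
ft_force: [-0.3, 0.5, 4.7]
gripper_force: 32.6
```

```bash
python3 -m crank '[[0,0,0,0,0,0,0.8],[0,0,0,0,0,0,1],[0,0,0,0,0,0,1],[0,0,0,0,0,0,1]]' |grep -E 'pos|force'
python3 -m crank '[[0,0,-10,0,0,0,1],[0,0,-20,0,0,0,1],[0,0,-30,0,0,0,1],[0,0,-30,0,0,0,1],[0,0,0,0,0,0,1]]' >/dev/null
python3 - <<'E'
from h import *
np.set_printoptions(precision=4,suppress=True)
S=snap('scene'); P=S[2]
for x,y,lo,hi in((.564,-.2913,.24,.253),(.564,-.2913,.217,.227),(.561,.049,.219,.228)):
    k=(P[...,2]>lo)&(P[...,2]<hi)&(np.hypot(P[...,0]-x,P[...,1]-y)<.045)&(S[0].min(2)>80); q=P[k]; print(cv2.minEnclosingCircle(q[:,:2].astype(np.float32)),len(q),q[:,:2].min(0),q[:,:2].max(0),np.percentile(q[:,2],90))
E
python3 go.py .5607 .0488 .32 180 
```

```text
tool_pos: [0.5631, -0.2923, 0.2292]
ft_force: [0.6, 0.6, -0.5]
gripper_force: 0.0
((0.5613976120948792, -0.292251318693161), 0.0329781100153923) 199 [ 0.5322 -0.3214] [ 0.5912 -0.2595] 0.24842931740504187
((0.5642420649528503, -0.2894379496574402), 0.03029353730380535) 159 [ 0.5367 -0.3174] [ 0.5931 -0.2597] 0.22559471090105834
((0.559452474117279, 0.05111534148454666), 0.031291358172893524) 398 [0.529 0.022] [0.5895 0.0813] 0.22382810372134676
t 44.33 pos [ 0.5635 -0.2924  0.3206] rot [-1.7991e+02  1.1000e-01  1.7999e+02] w 0.085 gf 0.0 ft [-0.2  0.3  0.1]
turn first [-0.0016  0.002  -0.0001] then shift mm [  2.8 341.2   0.6]
```

Both cups are nested (top rim at z = 0.248). Back to the canister.

```bash
python3 -m crank '[[0,20,0,0,0,0,1],[0.3,38,0,0,0,0,1],[0.4,43,0,0,0,0,1],[0.4,43,0,0,0,0,1],[0.4,43,0,0,0,0,1]]' >/dev/null
python3 -m crank '[[0.4,43,0,0,0,0,1],[0.4,43,0,0,0,0,1],[0.3,36,0,0,0,0,1],[0.2,22,0,0,0,0,1],[0,11,0,0,0,0,1]]' >/dev/null
python3 -m crank '[[0,0,0,0,0,0,1],[0,0,0,0,0,0,1]]' >/dev/null
python3 go.py .5607 .0495 .166 180
```

```text
t 45.83 pos [0.5603 0.0492 0.3191] rot [-1.7996e+02 -2.0000e-02  1.7996e+02] w 0.0851 gf 0.0 ft [ 0.4 -0.3  0.5]
turn first [-0.0007 -0.0004 -0.0006] then shift mm [ -0.4   0.3 153.1]
```

```bash
python3 -m crank '[[-0.4,0.3,35,0,0,0,1],[0,0,37,0,0,0,1],[0,0,32,0,0,0,1],[0,0,25,0,0,0,1],[0,0,16,0,0,0,1]]'>/dev/null
python3 -m crank '[[0,0,8,0,0,0,1],[0,0,0,0,0,0,1]]'>/dev/null
python3 go.py
python3 -m crank '[[0,0,0,0,0,0,0],[0,0,0,0,0,0,0],[0,0,0,0,0,0,0],[0,0,0,0,0,0,0]]' 60 >/dev/null
python3 go.py
python3 -m crank '[[0,0,-4,0,0,0,0],[0,0,-10,0,0,0,0],[0,0,-18,0,0,0,0],[0,0,-20,0,0,0,0],[0,0,0,0,0,0,0]]'|grep -E 'pos|force|width'
python3 go.py .5343 .3128 .218 180
```

```text
t 46.7 pos [0.5608 0.0498 0.1663] rot [-179.97   -0.    179.97] w 0.0856 gf 0.0 ft [-0.   0.3 -0.1]
t 47.2 pos [0.5612 0.05   0.1675] rot [-1.7997e+02  1.1000e-01  1.7999e+02] w 0.061 gf 65.4 ft [-1.4 -2.6  6.6]
tool_pos: [0.5614, 0.0502, 0.2198]
ft_force: [-1.1, -0.4, -4.4]
grip_width: 0.0607
gripper_force: 66.1
t 47.83 pos [0.5614 0.0502 0.2198] rot [-1.7999e+02  1.3000e-01  1.8000e+02] w 0.0607 gf 66.1 ft [-1.1 -0.4 -4.4]
turn first [-0.0002  0.0023 -0.    ] then shift mm [ 27.1 262.6   1.8]
```

```bash
python3 -m crank '[[2,15,0,0,0,0,0],[3,28,0,0,0,0,0],[3,35,0,0,0,0,0],[3.5,36,0,0,0,0,0],[3.5,36,0,0,0,0,0]]'>/dev/null
python3 -m crank '[[3.5,36,0,0,0,0,0],[3.5,34,0,0,0,0,0],[3,26,0,0,0,0,0],[2,14,0,0,0,0,0],[0,2.5,0,0,0,0,0]]'>/dev/null
python3 -m crank '[[0,0,14,0,0,0,0],[0,0,13,0,0,0,0],[0,0,10,0,0,0,0],[0,0,4,0,0,0,0],[0,0,0,0,0,0,0]]'>/dev/null
python3 go.py .5343 .3128 .1747 180
```

```text
t 49.7 pos [0.5338 0.3123 0.1769] rot [-1.7996e+02 -2.0000e-02  1.7998e+02] w 0.0609 gf 66.6 ft [-0.1  0.6 -5.6]
turn first [-0.0006 -0.0004 -0.0004] then shift mm [-0.5  0.5  2.2]
```

```bash
python3 -m crank '[[-0.5,0.3,1.2,0,0,0,0],[0,0,0.8,0,0,0,0],[0,0,0,0,0,0,0]]'|grep -E 'pos|force'
python3 -m crank '[[0,0,0.7,0,0,0,0],[0,0,0,0,0,0,0]]'|grep -E 'pos|force'
python3 -m crank '[[0,0,0.6,0,0,0,0],[0,0,0,0,0,0,0]]'|grep -E 'pos|force'
```

```text
tool_pos: [0.5343, 0.3129, 0.1752]
ft_force: [0.2, 0.6, -5.5]
gripper_force: 66.6
tool_pos: [0.5343, 0.3129, 0.1746]
ft_force: [-0.3, -0.2, -3.7]
gripper_force: 66.7
tool_pos: [0.5344, 0.3129, 0.1745]
ft_force: [-1.0, -1.4, 3.3]
gripper_force: 66.7
```

```bash
python3 -m crank '[[0,0,0,0,0,0,0.75],[0,0,0,0,0,0,1],[0,0,0,0,0,0,1],[0,0,0,0,0,0,1]]'|grep -E 'pos|force|width'
python3 -m crank '[[0,0,-15,0,0,0,1],[0,0,-30,0,0,0,1],[0,0,-40,0,0,0,1],[0,0,-40,0,0,0,1],[0,0,-22,0,0,0,1]]'>/dev/null
python3 -m crank '[[0,0,0,0,0,0,1]]'>/dev/null
python3 go.py .5608 -.0552 .32 187
```

```text
tool_pos: [0.5343, 0.3129, 0.1737]
ft_force: [0.3, -0.0, 0.2]
grip_width: 0.0854
gripper_force: 0.0
t 51.83 pos [0.5348 0.3132 0.3233] rot [179.91   0.19 179.99] w 0.0851 gf 0.0 ft [-0.4  0.1  0.2]
turn first [ 0.0013  0.0034 -0.1223] then shift mm [  19.  -368.8    3.3]
```

```bash
python3 -m crank '[[0,0,0,0,0,-0.122,1],[1.5,-25,0,0,0,0,1],[2,-40,0,0,0,0,1],[2.2,-43,0,0,0,0,1],[2.2,-43,0,0,0,0,1]]' >/dev/null
python3 -m crank '[[2.2,-43,0,0,0,0,1],[2.2,-43,0,0,0,0,1],[2.2,-43,0,0,0,0,1],[2,-38,0,0,0,0,1],[1.5,-27,0,0,0,0,1]]' >/dev/null
python3 -m crank '[[1,-16,0,0,0,0,1],[0,-7.8,0,0,0,0,1],[0,0,0,0,0,0,1],[0,0,0,0,0,0,1]]' >/dev/null
python3 go.py .5608 -.0552 .1765 187
python3 - <<'E'
from h import *
np.set_printoptions(precision=4,suppress=True)
S=snap('scene'); P=S[2]
k=(P[...,2]>.233)&(P[...,2]<.248)&(np.hypot(P[...,0]-.561,P[...,1]+.055)<.03); q=P[k]; print('knob',len(q),q.mean(0))
k=(P[...,2]>.222)&(P[...,2]<.236)&(np.hypot(P[...,0]-.534,P[...,1]-.3125)<.045); q=P[k];print('can',cv2.minEnclosingCircle(q[:,:2].astype(np.float32)),len(q))
E
```

```text
t 53.58 pos [ 0.5603 -0.0547  0.3209] rot [-1.7998e+02 -1.0000e-02 -1.7297e+02] w 0.0856 gf 0.0 ft [0.4 0.2 0.2]
turn first [-0.0003 -0.0002  0.0005] then shift mm [ -0.4  -0.6 144.4]
knob 24 [ 0.56   -0.0521  0.2378]
can ((0.5328732132911682, 0.31393444538116455), 0.032477255910634995) 677
```

```bash
python3 -m crank '[[-0.4,0,35,0,0,0,1],[0,0,35,0,0,0,1],[0,0,30,0,0,0,1],[0,0,24,0,0,0,1],[0,0,14,0,0,0,1]]'>/dev/null
python3 -m crank '[[0,0,6.4,0,0,0,1],[0,0,0,0,0,0,1]]'>/dev/null
python3 go.py
python3 -m crank '[[0,0,0,0,0,0,0],[0,0,0,0,0,0,0],[0,0,0,0,0,0,0],[0,0,0,0,0,0,0]]' 60 >/dev/null
python3 go.py
python3 -m crank '[[0,0,-4,0,0,0,0],[0,0,-10,0,0,0,0],[0,0,-18,0,0,0,0],[0,0,-20,0,0,0,0],[0,0,0,0,0,0,0]]'|grep -E 'pos|force|width'
python3 go.py .5337 .1997 .228 187
```

```text
t 54.5 pos [ 0.5608 -0.0553  0.1769] rot [-179.97    0.   -173.  ] w 0.0854 gf 0.0 ft [ 0.2 -0.5 -0.2]
t 55.0 pos [ 0.561  -0.0554  0.1774] rot [-1.7997e+02  7.0000e-02 -1.7301e+02] w 0.0458 gf 61.2 ft [-0.7  1.4  6.1]
tool_pos: [0.5613, -0.0556, 0.23]
ft_force: [-0.7, -0.6, -5.0]
grip_width: 0.0456
gripper_force: 62.4
t 55.62 pos [ 0.5613 -0.0556  0.23  ] rot [-1.7994e+02  1.1000e-01 -1.7302e+02] w 0.0456 gf 62.4 ft [-0.7 -0.6 -5. ]
turn first [-0.001   0.002  -0.0004] then shift mm [ -3.8 256.8   2. ]
```

```bash
python3 -m crank '[[-0.3,15,0,0,0,0,0],[-0.4,28,0,0,0,0,0],[-0.5,34,0,0,0,0,0],[-0.5,35,0,0,0,0,0],[-0.5,35,0,0,0,0,0]]'>/dev/null
python3 -m crank '[[-0.5,35,0,0,0,0,0],[-0.5,34,0,0,0,0,0],[-0.4,26,0,0,0,0,0],[-0.2,14.8,0,0,0,0,0],[0,0,0,0,0,0,0]]'>/dev/null
python3 -m crank '[[0,0,14,0,0,0,0],[0,0,14,0,0,0,0],[0,0,10,0,0,0,0],[0,0,4,0,0,0,0],[0,0,0,0,0,0,0]]'>/dev/null
python3 go.py .5337 .1997 .1845 187
```

```text
t 57.5 pos [0.5332 0.1997 0.1862] rot [-1.7997e+02 -3.0000e-02 -1.7303e+02] w 0.0457 gf 62.6 ft [ 0.5  0.7 -4.9]
turn first [-0.0006 -0.0005 -0.0005] then shift mm [-0.5 -0.   1.7]
```

```bash
python3 -m crank '[[-0.3,0,0.8,0,0,0,0],[0,0,0.7,0,0,0,0],[0,0,0,0,0,0,0]]'|grep -E 'pos|force'
python3 -m crank '[[0,0,0.7,0,0,0,0],[0,0,0,0,0,0,0]]'|grep -E 'pos|force'
python3 -m crank '[[0,0,0.6,0,0,0,0],[0,0,0,0,0,0,0]]'|grep -E 'pos|force'
```

```text
tool_pos: [0.5336, 0.2, 0.1851]
ft_force: [0.3, -0.3, -4.2]
gripper_force: 62.6
tool_pos: [0.5336, 0.2, 0.1845]
ft_force: [-0.1, -0.5, -2.3]
gripper_force: 63.2
tool_pos: [0.5337, 0.2, 0.1844]
ft_force: [-0.4, 0.6, 4.6]
gripper_force: 63.5
```

Touchdown. Release, retreat up and away over the tray, then check from above.

```bash
python3 -m crank '[[0,0,0,0,0,0,0.7],[0,0,0,0,0,0,1],[0,0,0,0,0,0,1],[0,0,0,0,0,0,1]]'|grep -E 'pos|force|width'
python3 -m crank '[[0,0,-15,0,0,0,1],[0,0,-30,0,0,0,1],[0,0,-40,0,0,0,1],[0,0,-40,0,0,0,1],[0,0,-20,0,0,0,1]]'>/dev/null
python3 -m crank '[[20,-25,0,0,0,0,1],[35,-40,0,0,0,0,1],[35,-40,0,0,0,0,1],[35,-40,0,0,0,0,1],[20,-20,0,0,0,0,1]]'>/dev/null
python3 -m crank '[[0,-20,0,0,0,0,1],[0,-20,0,0,0,0,1],[0,0,0,0,0,0,1],[0,0,0,0,0,0,1]]'>/dev/null
python3 go.py; python3 m.py
python3 - <<'E'
from h import *
S=snap('scene'); save(S[0],'s7.png'); S=snap('top'); save(S[0],'t7.png')
P=S[2]
k=(P[...,2]>.238)&(P[...,2]<.252)&(abs(P[...,0]-.53)<.06)&(abs(P[...,1]-.2)<.06); print('knob pts',k.sum(),P[k].mean(0))
E
```

```text
tool_pos: [0.5335, 0.1999, 0.1835]
ft_force: [0.6, -0.2, -0.1]
grip_width: 0.0851
gripper_force: 0.0
t 60.62 pos [ 0.4145 -0.0208  0.3293] rot [-1.7998e+02  2.0000e-02 -1.7303e+02] w 0.0854 gf 0.0 ft [0.3 0.3 0.4]
dallah_mid 0.62 n 1122 z% [0.0995 0.1933 0.2313 0.2455] mean [0.5316 0.1982 0.2241] circ [0.5345 0.2011 0.0691] rect [187.9, 225.6, 245.8, 313.4]
dallah_mid 0.62 n 1150 z% [0.0995 0.1933 0.2313 0.2455] mean [0.5331 0.1978 0.2207] circ [0.5342 0.2011 0.0694] rect [187.9, 225.6, 245.8, 313.4]
canister_mid 0.86 n 1419 z% [0.1075 0.2252 0.2299 0.2316] mean [0.5342 0.3101 0.2269] circ [0.5341 0.3121 0.0373] rect [112.6, 245.4, 171.6, 298.3]
cup_a_mid 0.68 few 0 [0.1864 0.2199 0.2242 0.2248]
stack3_mid 0.49 n 132 z% [0.1638 0.1966 0.2003 0.2225] mean [ 0.5624 -0.2714  0.1967] circ [ 0.5636 -0.2848  0.0287] rect [497.8, 231.8, 522.5, 266.5]
sugar_pot_mid 0.78 n 793 z% [0.0953 0.1387 0.1414 0.1518] mean [ 0.5568 -0.1924  0.1395] circ [ 0.5569 -0.1929  0.027 ] rect [425.9, 241.4, 467.5, 271.6]
tray_floor 0.63 n 11293 z% [0.0888 0.0922 0.0951 0.1023] mean [ 0.563  -0.0034  0.0927] circ [ 0.5619 -0.0038  0.1334] rect [271.8, 204.7, 402.6, 304.6]
slab 0.62 n 7972 z% [0.0957 0.0991 0.1012 0.1029] mean [0.5842 0.2567 0.0992] circ [0.5698 0.2601 0.1371] rect [129.7, 198.7, 248.2, 304.7]
dallah_mid [0.5302 0.1998 0.174 ]
canister_mid [0.5336 0.3123 0.165 ]
stack3_mid [ 0.5604 -0.2883  0.171 ]
tray_floor [0.5625 0.0005 0.092 ]
slab [0.5667 0.2597 0.09  ]
sugar_pot_mid [ 0.5572 -0.1883  0.123 ]
tray_floor ((563.19580078125, -3.2899017333984375), (165.28561401367188, 215.18765258789062), 2.559072494506836)
slab ((569.840576171875, 259.5292663574219), (180.150634765625, 215.02255249023438), 0.9078422784805298)
knob pts 50 [0.53352245 0.20031256 0.24502552]
```

View pics/s7.png

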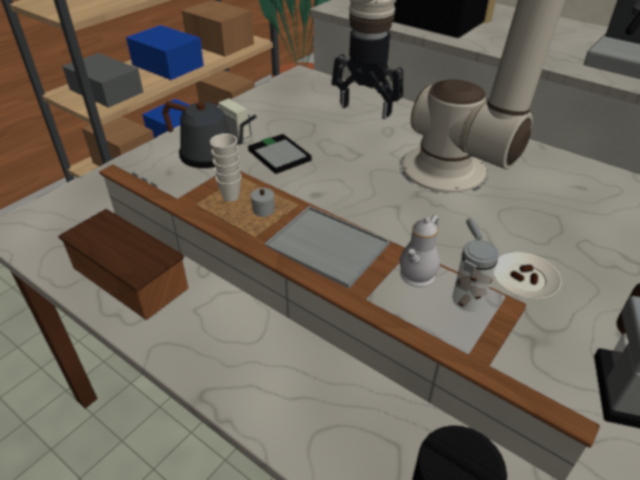

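The five cups stand nested at (225,168). The dallah (420,250) and canister (475,275) are upright and back home within about 1 mm, and the sugar pot hasn't moved. Handing in.

```bash
python3 -c "
from cell import job
print(job.finish_job())"
```

```text
the job is handed in; nothing more can be done
None
```

The job is handed in: both cups are nested in the stack, and by the final camera check the dallah and canister are back within about 1 mm of where they stood; the hand-in call returned no verdict.

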